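Slide a tube block into the mixer's sprung cradle

ROBOT

A 6-joint arm with a two-finger parallel gripper is mounted at the origin on the work surface. World frame = base frame: x ahead of the robot, y to its left, z up, the work surface at z = 0. Lengths are in mm, angles in rad, forces in N, time in s.
With the tool pointing down it reaches from about 275 to 825 mm from the base axis. Payload 4.9 kg.
Tool frame: the origin (TCP) lies at the very end of the fingers, on their centre line; the grasp point (between the pads) lies 19 mm behind it; z points along the fingers, y is the direction in which the jaws open and shut (so a half turn about z gives the same grasp; the last joint's range is limited). The gripper opens to 85 mm and grips with 20 to 120 N. Pads are 22 mm wide; open, the fingers measure 114 mm over their backs; the gripper's body (76 mm by 85 mm) begins 54 mm behind the grasp point. The pads swing forward as they close: fully open they stand 13 mm farther back than shut.
Start: joints at [1.033, 0.326, -0.193, 1.052, 0, 1.437], TCP at [216.1, 505.786, 231.281] pointing down, gripper open.
Joint ranges: [-2.65, 2.65], [-0.97, 1.79], [-1.3, 1.35], [-1.93, 2.1], [-1.47, 1.37], [-3.14, 3.14]. Speed limits (rad/s): [2.57, 2.57, 3.14, 3.14, 3.14, 3.14].

INTERFACE

Orientations are given as [roll, pitch, yaw] about the fixed x, y, z axes, in that order (R = Rz(yaw) Ry(pitch) Rx(roll)).
In Python, from bench import bot, solve_ik, imaging gives the robot as it stands. Calls block until the motion is done:
- bot.move_ptp(position, orientation): joint-space move of the TCP to a pose.
- bot.movel(position, rot=None, max_speed=150, threshold=None): straight line of the TCP; rot=None keeps the orientation; max_speed is the mean speed in mm/s. With threshold (N) it stops when the force on the tool has changed by that much, and returns True; else False.
- bot.move_j(angles): joint-space move.
- bot.grip(opening, effort=None): opening from 0.0 (shut) to 1.0 (fully open); effort is the grip in N (None keeps the last); returns when the fingers have stopped.
- bot.dwell(seconds).
- solve_ik(position, orientation): joint angles nearest the present ones, or None.
- bot.get_state(): the state.
- imaging.capture(name): name is "scene" or "top"; returns the picture (420x560x3 uint8, blue, green, red); there is no depth.
- imaging.camera_model(name): a dict with "K" (3x3 intrinsics, pixels), "k1" (the pictures are not rectified: a ray, as slopes to the right and down, at radius r is drawn at 1 + k1 r^2 times it, then the intrinsics apply), "position" and "rotation" of the camera in the world. Camera axes: x right, y up, looking along -z (the intrinsics and any distortion apply to the point x, -y, -z); pixel columns grow to the right and rows downward; lengths in mm; the calibration is good to about 2 mm. A picture is of the moment at which its call begins. camera_model takes no time and is no camera call.
A pose or a line that the arm cannot do raises bot.IKError and nothing moves.
- bot.sign_off(): hands the job in, once; it reports no verdict.
The state is a dict: "t": time; "qpos": joint angles; "joint_velocities": joint speeds; "effort": joint torques, N m; "tcp_pos": TCP position; "orientation": TCP orientation; "contact_force": force on the tool from outside, world axes, zero at the start; "wrist_torque": the same for the moment, N m; "opening": opening from 0.0 (shut) to 1.0 (fully open).
Only numpy, scipy, OpenCV 4.12 (cv2) and the standard library are available. Lean on these libraries where they do the work, as an engineer would, in place of code of your own. Each camera call takes 0.05 s, during which the arm holds its last target.

TASK

Slide the large aluminium tube block along the mixer's loading deck and over the sill into the cradle, and seat it: lying flat on the cradle floor, fully down behind the sill and clamped by the sprung jaw. Ease it in against the spring without driving the jaw to the end of its travel, and leave the other things on the bench where they stand.

Things in the scene. Friction and masses are not known exactly. Their poses are not given: they have to be found in the camera images.
- block_centre (a point): Centre (half-way up) of the large aluminium tube block: 110 mm along its x, 96 mm along y, 40 mm high, 0.4 to 0.85 kg, too wide for most grippers. Its flat top is marked with 5 x 4 dark wells. It starts flat on the loading deck, turned up to 0.22 rad and up to 12 mm off the middle line, x axis roughly towards the cradle. Either 96 mm end may lead.
- block: The same block; the origin is the centre of its underside.
- sill (a point): Middle of the sill, the edge where the mixer's loading deck ends and the cradle begins. x: level, from deck into cradle (the way to push), y: left of that, z: up. The deck is flat, 24 mm above the bench, 210 mm long (x -210 to 0 mm), 170 mm wide. Past the sill the cradle floor is 14 mm lower: a block pushed over it tips nose-down and its tail rides on the sill until pushed right past it.
- mixer: The mixer, fixed to the bench; origin on the bench right under the sill, same axes. Two side cheeks bound the cradle, 102 mm apart, 44 mm above the bench, 12 mm thick, x 0 to 118 mm. From them flared guides, 20 mm high above the deck, open out to about 145 mm apart at x = -40 mm. Behind the jaw is the drive housing, x 155 to 230 mm, 62 mm high, its knob 74 mm.
- seat (a point): Where the block's centre (half-way up) lies when seated with its tail against the sill: 55 mm past the sill, on the middle line, 30 mm above the bench; axes as the sill. Rubbing against a pushing finger can hold the tail up on its way down; then it must be pushed down while held against the spring, or it springs back onto the sill.
- jaw_face (a point): Middle of the sprung steel jaw's face at the far end of the cradle, 104 mm past the sill when free, 37 mm above the bench; x points away from the sill. The face is 84 mm wide, 12 to 62 mm above the bench; a lip along its top overhangs 7 mm towards the sill, its underside 56 mm above the bench.
- jaw (a joint): Travel in m of the jaw: 0 free, growing as it is pushed away from the sill; hard stop at 0.016, keep below 0.015. The spring pushes back with 6 N at 0 and 0.5 N more per mm. A nose-down block whose tail is just passing the sill holds it at about 0.010; a seated block at about 0.006.
- short_block: Bystander: smaller aluminium tube block, 75 x 56 x 40 mm with 3 x 2 wells; origin at the centre of its underside. Not the one to load.
- bottle: Bystander: glass bottle with a cap, 56 mm across, 120 mm high; origin under its centre.
- jar: Bystander: white plastic jar, 60 mm across, 85 mm high; origin under its centre.
- beaker: Bystander: clear beaker, 72 mm across, 90 mm high; origin under its centre.
- tip_box: Bystander: closed pipette-tip box, 85 x 120 x 67 mm; origin under its centre.
- wrench: Bystander: steel spanner 140 mm long lying flat along its own x; origin at the centre of its underside.

How it is judged:
By the outcome, as a careful person would: the job done as asked, in the order asked, and still so for the second after the job is handed in, with the robot touching nothing.
It also fails if it takes over 66 s, if anything falls off the work surface, if the arm or the gripper's body presses on something with over 40 N, if the wrist force passes 120 N, or if a joint passes its speed limit or range.

## Working session

There is one attempt and no reset: what is moved stays moved. The work goes in short steps, each a Python script; the robot and the scene stay as the last script left them, time stands still between calls to the robot, and variables do not carry over. Pictures are saved under pics/ and viewed, and the job is handed in when it is done.

```bash
ls; mkdir -p pics
python3 - <<'E'
from bench import bot, imaging
import cv2
for n in("scene","top"):
    cv2.imwrite(f"pics/{n}0.png",imaging.capture(n)); print(imaging.camera_model(n))
s=bot.get_state();print(s)
E
```

```text
pics
{'K': array([[522.7546048 ,   0.        , 273.65752685],
       [  0.        , 522.7546048 , 211.07291045],
       [  0.        ,   0.        ,   1.        ]]), 'k1': -0.15682850171692336, 'position': array([1334.78743595,  239.20834234,  671.44695126]), 'rotation': array([0.89061655, 0.01398764, 1.74506893])}
{'K': array([[416.12980064,   0.        , 283.26830829],
       [  0.        , 416.12980064, 213.49120091],
       [  0.        ,   0.        ,   1.        ]]), 'k1': -0.07665420317817852, 'position': array([463.72396602,  89.76880449, 801.73030839]), 'rotation': array([ 0.14973079,  0.01454407, -1.59631029])}
{'t': 0.1, 'qpos': array([ 1.03281655e+00,  3.26900067e-01, -1.93484106e-01,  1.05196274e+00,
        6.11447037e-06,  1.43660079e+00]), 'joint_velocities': array([-0.00079745, -0.00323217,  0.00208591, -0.00176187, -0.00059209,
        0.00088936]), 'effort': array([ 3.96969308e-04, -4.44239616e+01,  2.63037568e+01,  7.84228498e-03,
       -8.17219734e-05, -1.49541086e-05]), 'tcp_pos': array([215.81876449, 505.33600239, 230.56352734]), 'orientation': array([-3.14005682e+00, -2.13517942e-04,  2.73780824e+00]), 'contact_force': array([ 0.43192776,  0.49980618, -0.80965421]), 'wrist_torque': array([ 0.01372206,  0.01899563, -0.01167352]), 'opening': 0.9988677759269191}
```

View pics/scene0.png

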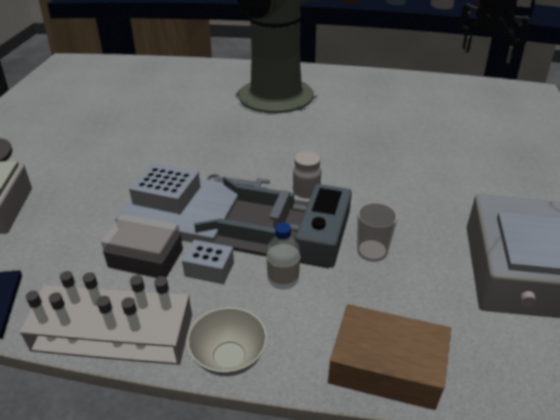

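View pics/top0.png

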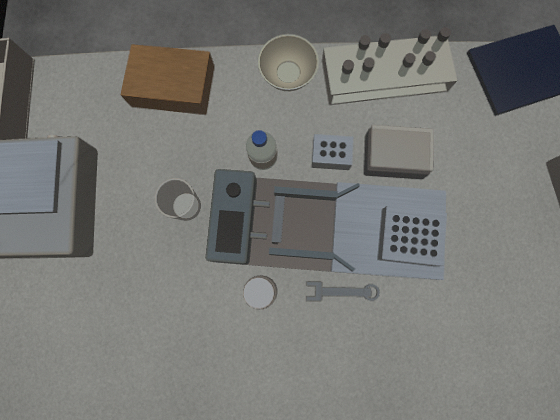

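The top view shows the block at about (415,235) on the deck, with the sill at u≈335 and the jaw at about (277,218), so the push goes image-left. I'll enlarge it.

```bash
cat > h.py <<'E'
import numpy as np, cv2
from scipy.spatial.transform import Rotation as R
from bench import bot, solve_ik, imaging
def cam(n):
    m=imaging.camera_model(n); return m['K'],m['k1'],np.array(m['position']),R.from_euler('xyz',m['rotation']).as_matrix()
def proj(n,P):
    K,k1,p,r=cam(n); c=(np.atleast_2d(P)-p)@r; x=c[:,0]/-c[:,2]; y=-c[:,1]/-c[:,2]; f=1+k1*(x*x+y*y)
    return np.c_[K[0,0]*x*f+K[0,2],K[1,1]*y*f+K[1,2]]
def back(n,uv,z):
    K,k1,p,r=cam(n); uv=np.atleast_2d(uv).astype(float)
    d=np.c_[(uv[:,0]-K[0,2])/K[0,0],(uv[:,1]-K[1,2])/K[1,1]]; s=d.copy()
    for _ in range(20): s=d/(1+k1*(s**2).sum(1,keepdims=True))
    v=np.c_[s[:,0],-s[:,1],-np.ones(len(s))]@r.T
    return p+v*((z-p[2])/v[:,2])[:,None]
def crop(n,name,u0,v0,w,h,k=4,img=None):
    im=imaging.capture(n) if img is None else img
    cv2.imwrite(name,cv2.resize(im[v0:v0+h,u0:u0+w],None,fx=k,fy=k,interpolation=cv2.INTER_CUBIC))
E
python3 - <<'E'
from h import *
im=cv2.imread('pics/top0.png')
crop('top','pics/c1.png',200,160,130,120,5,im)
crop('top','pics/c2.png',320,160,140,120,5,im)
print(back('top',[[335,185],[335,270],[445,190],[445,277]],24).round(1))
E
```

```text
[[ 633.6   -2.1   24. ]
 [ 472.8    4.9   24. ]
 [ 618.3 -213.3   24. ]
 [ 453.4 -200.    24. ]]
```

View pics/c1.png

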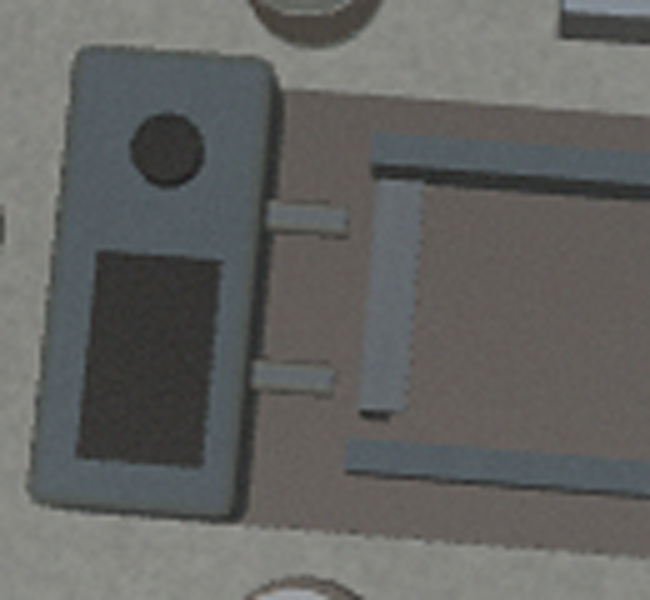

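View pics/c2.png

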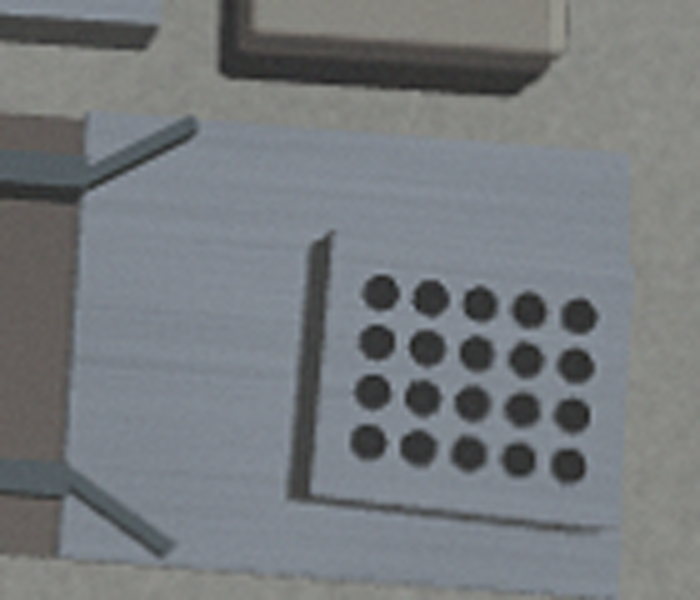

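```bash
cat > fit.py <<'E'
from h import *
from scipy.optimize import least_squares
def T(p,m):  # mixer->world
    c,s=np.cos(p[2]),np.sin(p[2]); m=np.atleast_2d(m).astype(float)
    return np.c_[p[0]+c*m[:,0]-s*m[:,1],p[1]+s*m[:,0]+c*m[:,1],m[:,2]]
def px(c,u0,v0,k=5): return (np.array(c,float)+.5)/k-.5+[u0,v0]
E
python3 - <<'E'
from fit import *
uv=np.r_[px([[88,113],[60,555],[632,155],[618,598]],320,160),px([[373,133],[346,470],[75,48],[30,500]],200,160)]
M=np.array([[0,-85,24],[0,85,24],[-210,-85,24],[-210,85,24],[118,-63,44],[118,63,44]],float)
f=lambda p:(proj('top',T(p,M))-uv[:6]).ravel()
r=least_squares(f,[550,0,1.6]); print(r.x,r.fun.reshape(-1,2).round(2))
w=px([[381,293],[432,298],[480,304],[530,310],[579,316],[378,343],[427,348],[477,353],[526,360],[575,366],[373,392],[423,397],[473,403],[523,409],[572,415],[368,442],[418,447],[469,453],[519,459],[568,466]],320,160)
W=back('top',w,64.); c=W.mean(0); print('centre',c)
# to mixer
th=r.x[2]; d=c[:2]-r.x[:2]; print('mixer', d@[np.cos(th),np.sin(th)], d@[-np.sin(th),np.cos(th)])
G=W.reshape(4,5,3); v=(G[:,0]-G[:,-1]).mean(0); print('yaw',np.arctan2(v[1],v[0]),np.linalg.norm(v)/4)
v=(G[0]-G[-1]).mean(0);print(np.arctan2(v[1],v[0])+np.pi/2,np.linalg.norm(v)/3)
s=cv2.imread('pics/scene0.png')
for q in T(r.x,np.r_[M,[[118,-63,44]]]): 
    u=proj('scene',q)[0]; cv2.circle(s,tuple(int(x) for x in u.round()),2,(0,0,255),-1)
crop('scene','pics/s1.png',100,130,280,160,2,s)
E
```

```text
[555.40116442   2.60524016   1.46489564] [[-0.1  -0.5 ]
 [-0.16  0.52]
 [-0.03 -0.34]
 [ 0.53  0.4 ]
 [ 0.08 -0.21]
 [-0.31  0.06]]
centre [ 529.41795886 -135.58687171   64.        ]
mixer -140.16442554298558 11.230341293445745
yaw 1.4249436258092465 17.95371535577805
1.4202977486775938 17.95703416642539
```

View pics/s1.png

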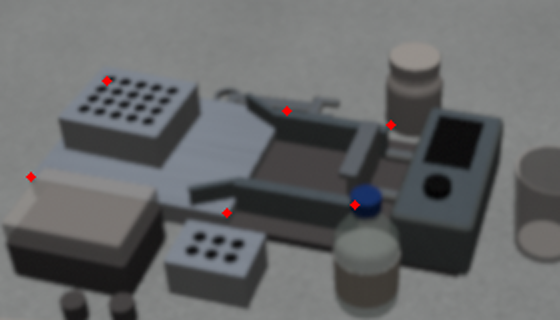

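```bash
cat >> fit.py <<'E'
P=np.array([555.40,2.605,1.4649])
def go(x,y,z,**k): return bot.movel(T(P,[x,y,z])[0],**k)
def st(l=''):
    s=bot.get_state(); d=s['tcp_pos'][:2]-P[:2]; c,n=np.cos(P[2]),np.sin(P[2]); f=s['contact_force']
    print(l,'t%.1f'%s['t'],'mix',np.round([d@[c,n],d@[-n,c],s['tcp_pos'][2]],1),'F',np.round([f[:2]@[c,n],f[:2]@[-n,c],f[2]],1),'op%.2f'%s['opening']); return s
SIDE=[np.pi,0,P[2]+np.pi/2]; SIDE2=[np.pi,0,P[2]-np.pi/2]
TAIL=[np.pi,0,P[2]]; TAIL2=[np.pi,0,P[2]-np.pi]
E
python3 - <<'E'
from fit import *
p=T(P,[-140,75,120])[0]
for o in(SIDE,SIDE2): print(solve_ik(p,o))
for o in(TAIL,TAIL2):
  for x in(-225,0): print(solve_ik(T(P,[x,0,40])[0],o))
for n,uv in dict(bottle=(262,155),jar=(259,300),short=(332,158),tip=(400,165)).items():
  q=back('top',uv,0)[0][:2]; print(n,q.round())
E
```

```text
[-0.42224702  0.31647884 -0.52282436  0.73149313  0.         -0.31635069]
[-0.42224702  0.31647884 -0.52282436  0.73149313  0.          2.82524196]
[-0.52237158  0.56490354 -0.35800639  0.6478864   0.          1.15432107]
[-0.1282163   0.53535106 -0.41474366  0.62070161  0.          1.54847635]
[-0.52237158  0.56490354 -0.35800639  0.6478864   0.         -1.98727158]
[-0.1282163   0.53535106 -0.41474366  0.62070161  0.         -1.5931163 ]
bottle [704. 138.]
jar [420. 149.]
short [694.  -1.]
tip [ 676. -136.]
```

Run:
```python
from fit import *
bot.move_ptp(T(P,[-140,76,150])[0],SIDE)
bot.grip(0.55); st('above')
go(-140,76,60,max_speed=120); st()
print(go(-140,76,10,max_speed=25,threshold=4)); st('deck?')
crop('top','pics/t1.png',320,160,140,120,5)
crop('scene','pics/s2.png',100,100,280,200,2)
```

```text
above t3.0 mix [-139.9   76.   150. ] F [-0.2 -0.1  0.1] op0.55
 t3.9 mix [-140.1   75.6   60.5] F [-1.4 -0.4 -0.8] op0.55
True
deck? t5.3 mix [-140.    76.1   21.5] F [0.5 0.1 5.9] op0.55
```

View pics/t1.png

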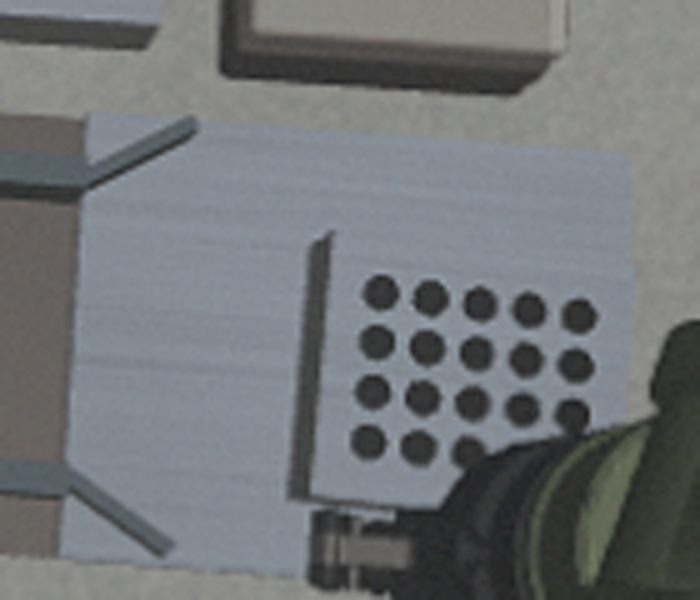

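View pics/s2.png

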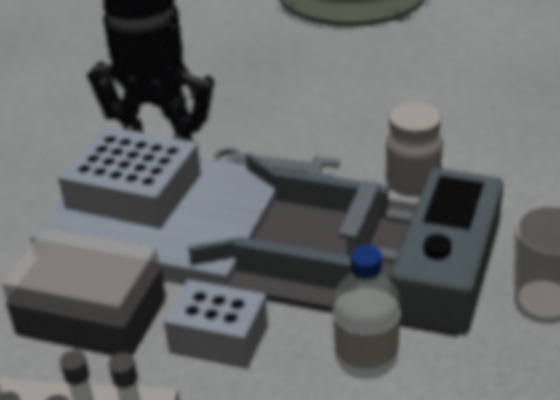

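The fingers stand on the deck beside the block (near c2 pixel (360,560)). The fingertip is about 2.5 mm above the TCP at this opening. Next, the sideways squaring push.

Run:
```python
from fit import *
go(-140,76,32); st()
go(-140,65,32,max_speed=20); st()
go(-140,59,32,max_speed=15); st()
go(-140,80,32,max_speed=60); go(-140,90,110); st()
bot.move_ptp(T(P,[-235,30,110])[0],TAIL); st()
im=imaging.capture('top'); cv2.imwrite('pics/t2r.png',im); crop('top','pics/t2.png',320,160,140,120,5,im)
```

```text
t5.7 mix [-140.2   75.3   32.3] F [-0.7 -0.9 -0.8] op0.55
 t6.4 mix [-139.9   65.2   31.8] F [-0.7  0.6 -0.5] op0.55
 t6.9 mix [-139.9   58.5   32.1] F [ 0.1  0.4 -1.1] op0.55
 t8.1 mix [-140.    90.   109.7] F [ 0.4 -0.6 -0. ] op0.55
 t9.4 mix [-234.6   30.5  109.3] F [ 0.3 -0.8  0.1] op0.55
```

View pics/t2.png

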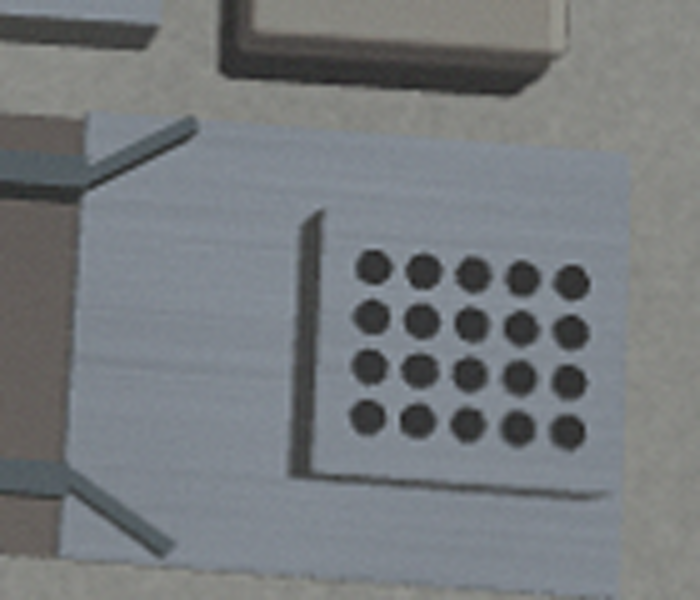

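The block has moved toward the middle: the wells now span (366–590, 265–435) in the crop. I'll measure it with a blob-based fit.

```bash
cat >> fit.py <<'E'
from scipy.optimize import linear_sum_assignment
def wells(im,roi,z=64.):
    u0,v0,w,h=roi; g=cv2.cvtColor(im[v0:v0+h,u0:u0+w],cv2.COLOR_BGR2GRAY); g=cv2.resize(g,None,fx=5,fy=5,interpolation=cv2.INTER_CUBIC)
    pa=cv2.SimpleBlobDetector_Params(); pa.filterByArea=True; pa.minArea=400; pa.maxArea=2500; pa.filterByCircularity=True; pa.minCircularity=.75; pa.filterByColor=True; pa.blobColor=0; pa.filterByInertia=False; pa.minThreshold=30;pa.maxThreshold=140;pa.thresholdStep=5;pa.minDistBetweenBlobs=15
    k=[q.pt for q in cv2.SimpleBlobDetector_create(pa).detect(g)]
    W=back('top',px(k,u0,v0),z)[:,:2]; c,n=np.cos(P[2]),np.sin(P[2]); d=W-P[:2]; return np.c_[d@[c,n],d@[-n,c]]
def block(im,roi,z=64.):
    m=wells(im,roi,z); gx,gy=np.meshgrid(np.arange(-2,3)*18,(np.arange(4)-1.5)*18); G=np.c_[gx.ravel(),gy.ravel()]
    p=np.r_[np.median(m,0),0]
    def tr(p): c,s=np.cos(p[2]),np.sin(p[2]); return G@np.array([[c,s],[-s,c]])+p[:2]
    for _ in range(15):
        D=np.linalg.norm(m[:,None]-tr(p)[None],axis=2); i,j=linear_sum_assignment(D)
        p=least_squares(lambda p:(tr(p)[j]-m[i]).ravel(),p,loss='soft_l1').x
    print('block n%d'%len(m),p.round(3),'rms',np.sqrt(((tr(p)[j]-m[i])**2).mean()).round(2)); return p
E
python3 - <<'E'
from fit import *
block(cv2.imread('pics/top0.png'),(375,200,75,80)); block(cv2.imread('pics/t2r.png'),(375,200,75,80))
E
```

```text
block n20 [-1.40035e+02  1.12460e+01 -4.10000e-02] rms 0.06
block n20 [-138.241    0.836    0.   ] rms 0.05
```

Run:
```python
from fit import *
go(-235,0,110); go(-235,0,42,max_speed=120); st()
print(go(-203,0,42,max_speed=40)); st()
for x in(-170,-126): go(x,0,42,max_speed=45); st()
im=imaging.capture('top'); cv2.imwrite('pics/t3r.png',im); crop('top','pics/t3.png',300,160,160,120,5,im)
block(im,(330,200,90,80))
```

```text
t10.5 mix [-2.352e+02 -1.000e-01  4.240e+01] F [-0.  -0.3  0.2] op0.55
False
 t11.4 mix [-202.9   -0.    42. ] F [ 0.1 -0.4  0.2] op0.55
 t12.3 mix [-169.4   -0.    42. ] F [ 0.5 -0.   0.3] op0.55
 t13.5 mix [-1.255e+02  1.000e-01  4.190e+01] F [ 0.  -0.7 -0.1] op0.55
block n20 [-58.139   1.014   0.   ] rms 0.06
```

View pics/t3.png

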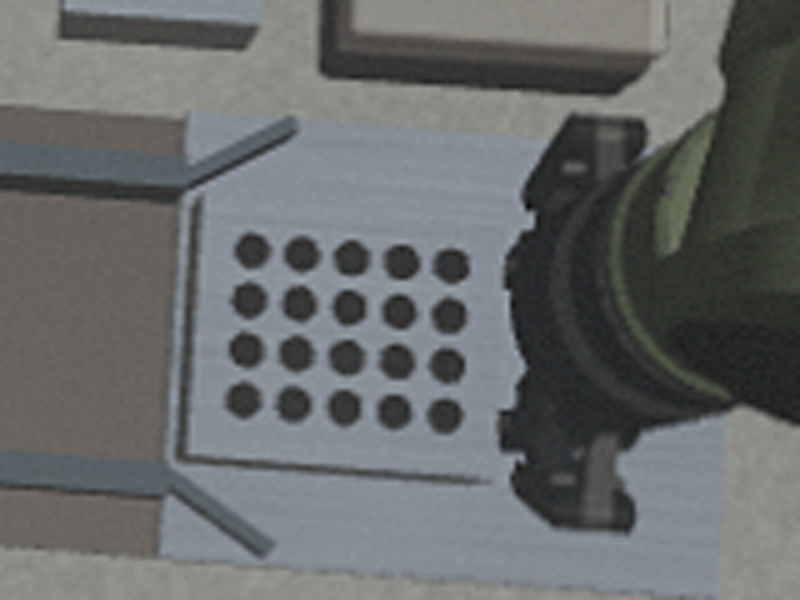

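The block is square in the guide mouth (wells at 230–470, 235–430 in the crop) with its tail 12.4 mm ahead of the TCP. I'll push on over the sill.

Run:
```python
from fit import *
for x in(-90,-60,-30): go(x,0,42,max_speed=35); st()
im=imaging.capture('top'); cv2.imwrite('pics/t4r.png',im); crop('top','pics/t4.png',240,160,160,120,5,im)
crop('scene','pics/s4.png',150,100,220,180,3)
block(im,(275,190,80,80),56)
```

```text
t14.7 mix [-89.6   0.   42. ] F [-1.2 -0.5 -0.5] op0.55
 t15.7 mix [-59.4   0.4  41.7] F [-0.5  1.2 -0.2] op0.55
 t16.7 mix [-29.6  -0.1  42.1] F [-0.8 -0.9 -0.6] op0.55
block n20 [3.9816e+01 3.6000e-01 1.4000e-02] rms 0.27
```

View pics/t4.png

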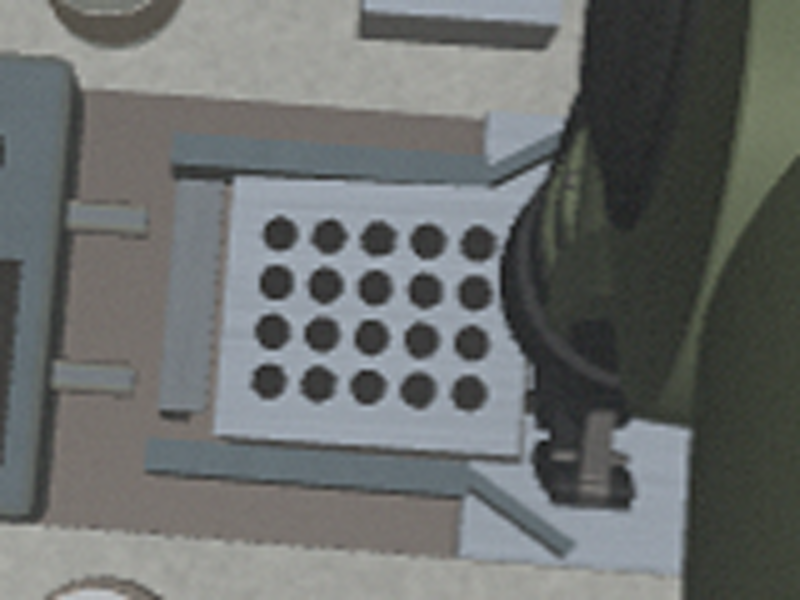

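View pics/s4.png

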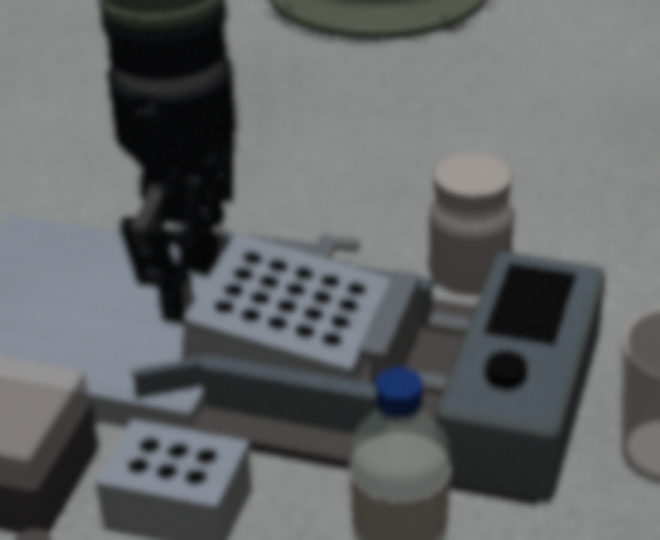

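Run:
```python
from fit import *
for x in(-24,-21,-18,-15,-12): go(x,0,42,max_speed=15); st()
im=imaging.capture('top'); cv2.imwrite('pics/t5r.png',im); crop('top','pics/t5.png',240,160,160,120,5,im)
crop('scene','pics/s5.png',150,100,220,180,3)
block(im,(265,190,80,80),57)
```

```text
t17.4 mix [-23.8   0.1  42. ] F [-1.2 -0.2  0.1] op0.55
 t17.7 mix [-20.8   0.   42. ] F [-1.6  0.7  0.4] op0.55
 t18.1 mix [-18.8  -0.   42. ] F [-3.8 -0.4 -1.8] op0.55
 t18.4 mix [-16.8   0.   41.8] F [-8.  -0.1 -1.8] op0.55
 t18.8 mix [-14.3   0.   41.8] F [-9.9 -0.1 -2.3] op0.55
block n18 [5.4418e+01 7.1200e-01 8.0000e-03] rms 0.25
```

View pics/t5.png

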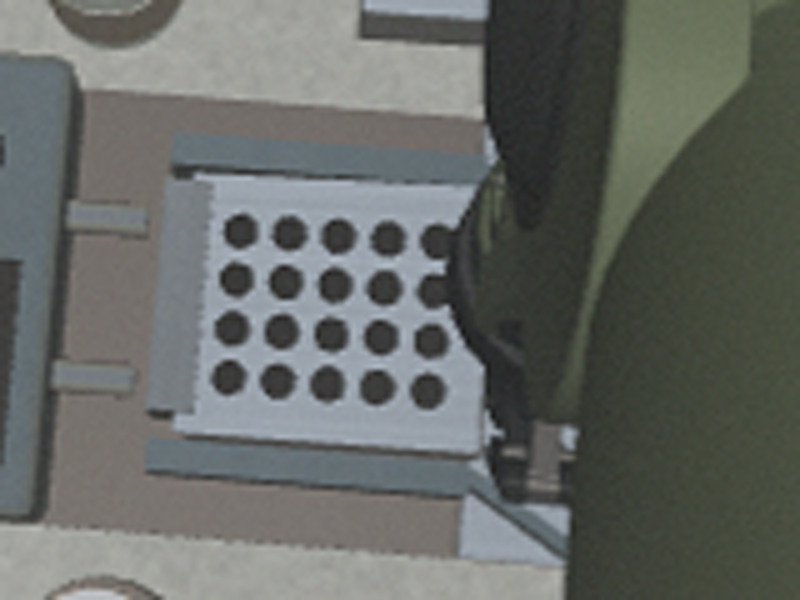

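View pics/s5.png

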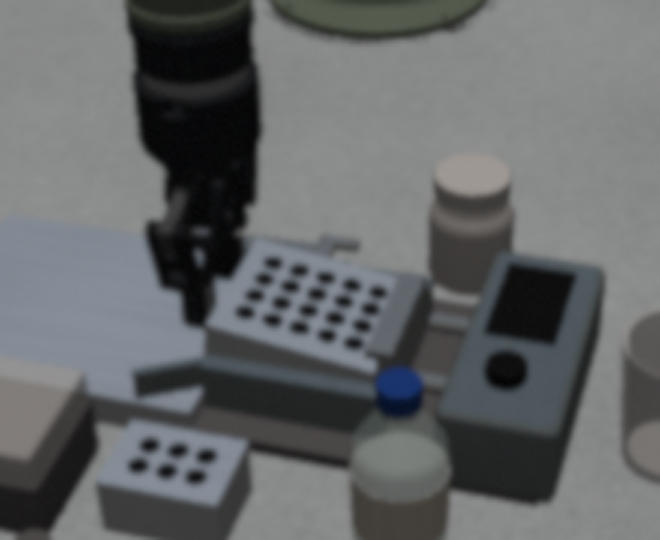

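Run:
```python
from fit import *
for x in(-10,-8,-6): go(x,0,42,max_speed=15); bot.dwell(.1); st()
im=imaging.capture('top'); cv2.imwrite('pics/t6r.png',im); crop('top','pics/t6.png',240,160,160,120,5,im)
crop('scene','pics/s6.png',150,100,220,180,3)
```

```text
t19.2 mix [-12.6   0.   41.8] F [-9.7 -0.9 -3. ] op0.55
 t19.6 mix [-10.9   0.1  41.8] F [-11.    0.2  -2.6] op0.55
 t20.0 mix [-9.3  0.1 41.8] F [-12.2  -0.2  -2.2] op0.55
```

View pics/t6.png

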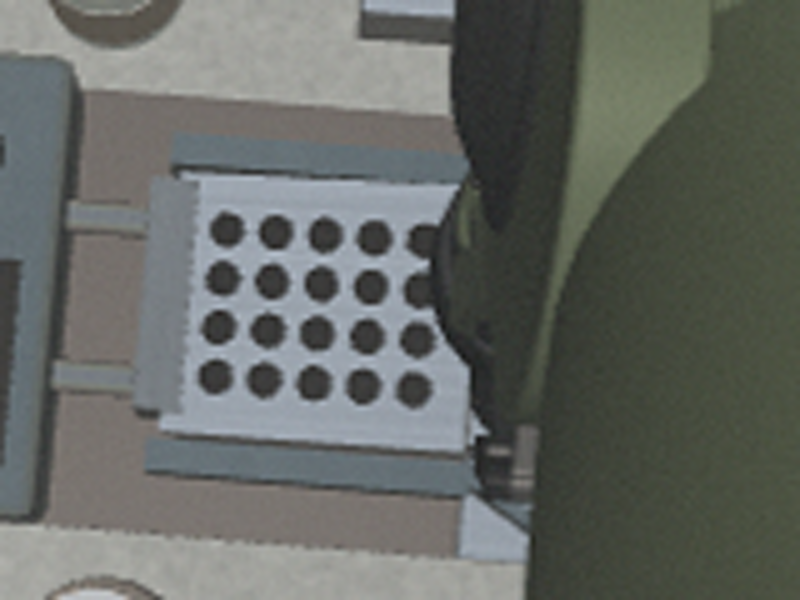

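View pics/s6.png

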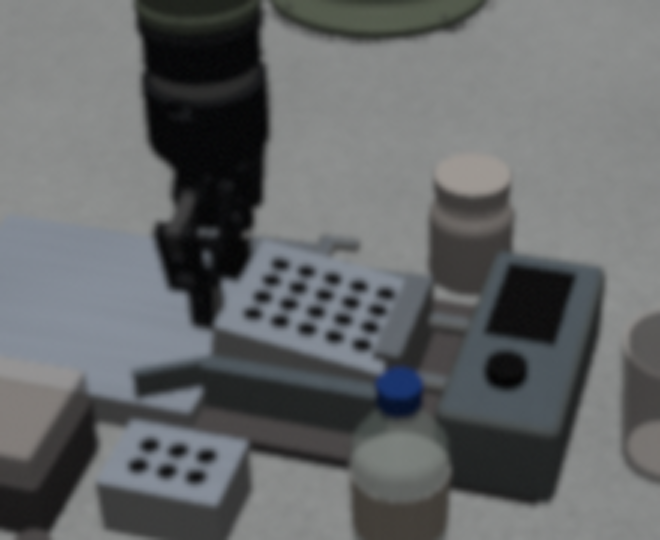

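The jaw edge has moved from u=162 to 136 in the crop, about 9.5 mm of travel, and the block is still nose-down. I'll push about 2 mm more, then sweep the fingers down to drag the tail down.

Run:
```python
from fit import *
for x in(-4.5,-3.5): go(x,0,42,max_speed=15); bot.dwell(.15); st()
for z in(38,34,30,27): go(-3.5,0,z,max_speed=25); st()
im=imaging.capture('top'); cv2.imwrite('pics/t7r.png',im); crop('top','pics/t7.png',240,160,160,120,5,im)
crop('scene','pics/s7.png',150,100,220,180,3)
```

```text
t20.5 mix [-8.   0.1 41.8] F [-12.3  -0.2  -2. ] op0.55
 t20.9 mix [-7.2  0.1 41.8] F [-13.7   0.6  -1.8] op0.55
 t21.2 mix [-7.8  0.1 37.7] F [-15.5   0.   -2.5] op0.55
 t21.5 mix [-7.8  0.1 33.7] F [-14.7   0.3  -3.6] op0.55
 t21.8 mix [-7.7  0.1 29.6] F [-15.3   0.3  -2.9] op0.55
 t22.1 mix [-7.5  0.  26.9] F [-13.5   0.   -2.1] op0.55
```

View pics/t7.png

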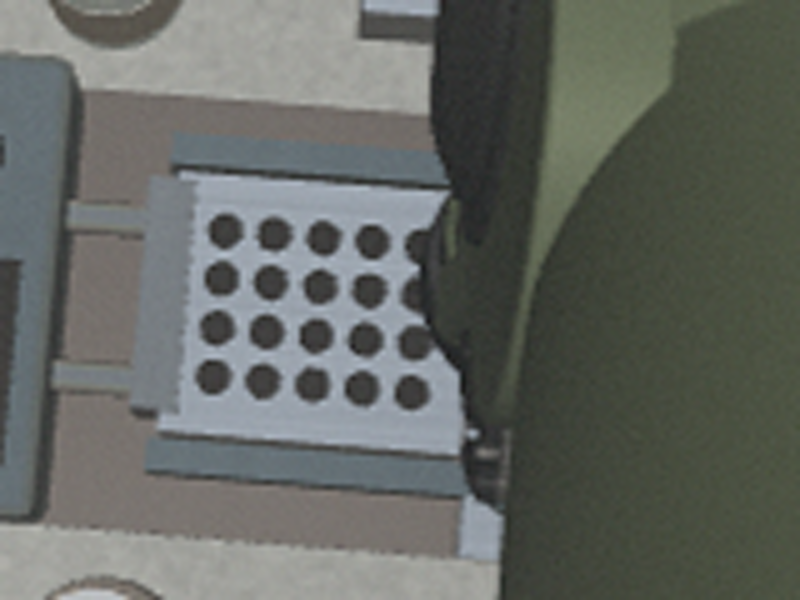

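View pics/s7.png

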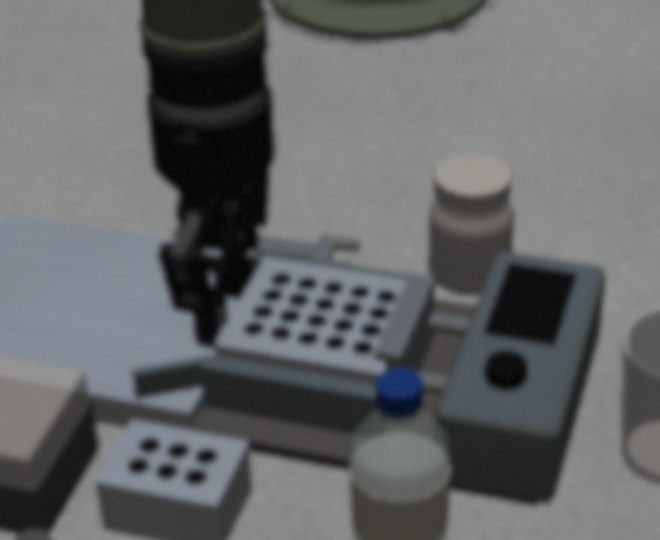

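The block looks lower now: its top edge in the scene crop runs nearly parallel to the cheek, from (220,345) to (380,370). I'll compare it quantitatively with flat and tail-up predictions.

```bash
cat >> fit.py <<'E'
from itertools import product
def tiltfit(st_,sc,xtop_roi,sroi,guess):
    """joint fit of block (x,y,yaw,zc_top,pitch) from wells in both pictures"""
    def det(im,roi,k,amin,amax,circ):
        u0,v0,w,h=roi; g=cv2.cvtColor(im[v0:v0+h,u0:u0+w],cv2.COLOR_BGR2GRAY); g=cv2.resize(g,None,fx=k,fy=k,interpolation=cv2.INTER_CUBIC)
        pa=cv2.SimpleBlobDetector_Params(); pa.filterByArea=True; pa.minArea=amin; pa.maxArea=amax; pa.filterByCircularity=True; pa.minCircularity=circ; pa.filterByInertia=False; pa.filterByConvexity=False; pa.minThreshold=30;pa.maxThreshold=160;pa.thresholdStep=4;pa.minDistBetweenBlobs=12
        return px([q.pt for q in cv2.SimpleBlobDetector_create(pa).detect(g)],u0,v0,k)
    A=det(st_,xtop_roi,5,400,2500,.75); B=det(sc,sroi,8,500,6000,.5)
    G=np.array([[a*18,b*18] for a in range(-2,3) for b in(-1.5,-.5,.5,1.5)])
    def W(p): # x,y,yaw,z,tilt(nose-down +)
        c,s=np.cos(p[2]),np.sin(p[2]); gx=G[:,0]*np.cos(p[4])
        return T(P,np.c_[p[0]+c*gx-s*G[:,1],p[1]+s*gx+c*G[:,1],p[3]-G[:,0]*np.sin(p[4])])
    p=np.r_[guess,0,0]   # last 2: scene pixel bias
    def m(uv,q):
        D=np.linalg.norm(uv[:,None]-q[None],axis=2); i,j=linear_sum_assignment(D); ok=D[i,j]<6; return i[ok],j[ok]
    for _ in range(10):
        ia,ja=m(A,proj('top',W(p))); ib,jb=m(B,proj('scene',W(p))+p[5:7])
        f=lambda p:np.r_[(proj('top',W(p))[ja]-A[ia]).ravel(),(proj('scene',W(p))[jb]+p[5:7]-B[ib]).ravel(),p[5:7]/BIAS]
        r=least_squares(f,p,loss='soft_l1',f_scale=.3); p=r.x
    print('nA',len(ja),'nB',len(jb),'x y yaw ztop tilt',p.round(3),'rms',np.sqrt((r.fun**2).mean()).round(2)); return p
BIAS=1.
E
python3 - <<'E'
from fit import *
im=imaging.capture('scene'); cv2.imwrite('pics/s7r.png',im); t=cv2.imread('pics/t7r.png')
for g in([59,0,0,50,0],[58,0,0,57,.12]): tiltfit(t,im,(262,190,80,80),(215,175,90,60),g)
tiltfit(cv2.imread('pics/t2r.png'),cv2.imread('pics/s2.png'),(375,200,75,80),(0,0,10,10),[-138,1,0,64,0]) if 0 else None
tiltfit(cv2.imread('pics/top0.png'),cv2.imread('pics/scene0.png'),(375,200,75,80),(130,160,72,45),[-140,11,-.04,64,0])
st()
E
```

```text
nA 17 nB 20 x y yaw ztop tilt [ 5.9697e+01  4.8800e-01 -1.0000e-03  4.9201e+01  3.0000e-03 -6.9900e-01
  3.2000e-02] rms 0.09
nA 17 nB 20 x y yaw ztop tilt [ 5.9697e+01  4.8800e-01 -1.0000e-03  4.9201e+01  3.0000e-03 -6.9900e-01
  3.2000e-02] rms 0.09
nA 20 nB 20 x y yaw ztop tilt [-1.40362e+02  1.11110e+01 -4.10000e-02  6.29490e+01  1.00000e-03
 -7.42000e-01 -3.90000e-02] rms 0.09
 t22.2 mix [-7.4  0.  26.9] F [-14.2   1.3  -2.7] op0.55
```

The block is flat (tilt 0.003 rad), with its top at about 50 mm and its centre 4.7 mm past the seat against the spring. I'll back off gently so it settles against the sill, then look again.

Run:
```python
from fit import *
go(-16,0,27,max_speed=12); st()
go(-30,0,27,max_speed=40); st()
go(-60,0,120,max_speed=100); go(-170,0,150); st()
t=imaging.capture('top'); s=imaging.capture('scene'); cv2.imwrite('pics/t8r.png',t)
crop('top','pics/t8.png',200,140,160,160,4,t); crop('scene','pics/s8.png',150,100,220,180,3,s)
tiltfit(t,s,(265,190,80,80),(205,175,95,60),[55,0,0,50,0])
```

```text
t23.4 mix [-15.8  -0.   27.1] F [-0.5 -0.7  0.3] op0.55
 t23.9 mix [-30.3  -0.   27. ] F [-0.1  0.6  0.8] op0.55
 t26.0 mix [-169.4    0.4  149.6] F [0.2 0.7 0.1] op0.55
nA 20 nB 20 x y yaw ztop tilt [ 5.5364e+01  4.6400e-01 -1.0000e-03  4.9087e+01  2.0000e-03 -6.6300e-01
  1.7000e-02] rms 0.09
```

View pics/t8.png

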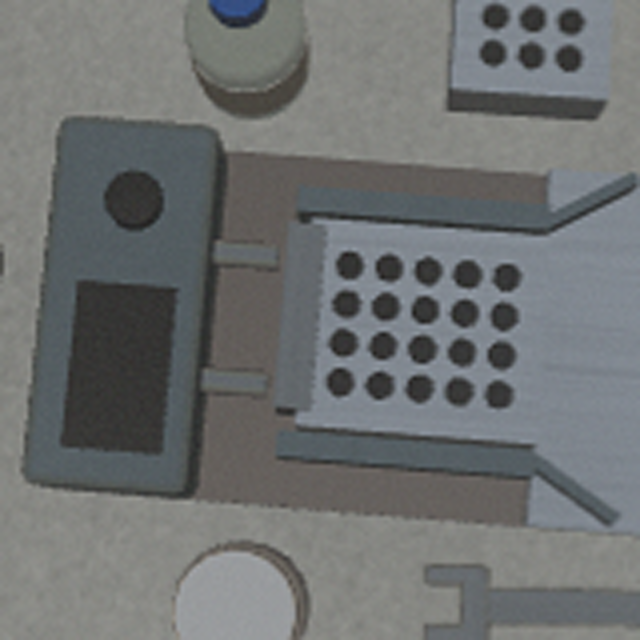

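View pics/s8.png

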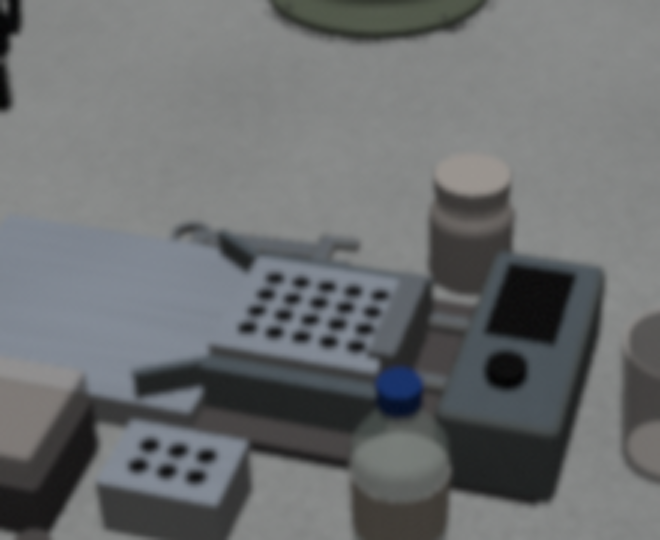

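The block sits flat between the cheeks at x = 55.4 mm (seat 55), with 0.002 rad tilt. The jaw is against its nose, and the other objects haven't moved. The robot is clear, so I'm handing in.

Run:
```python
from fit import *
a=cv2.imread('pics/top0.png');b=cv2.imread('pics/t8r.png')
for n,(u,v,w,h) in dict(bottle=(240,125,42,42),jar=(238,272,42,38),short=(308,130,48,40),wrench=(300,280,85,24),beaker=(150,175,50,45)).items():
    print(n,cv2.absdiff(a[v:v+h,u:u+w],b[v:v+h,u:u+w]).mean().round(1))
print(bot.sign_off())
```

```text
bottle 1.7
jar 1.6
short 1.7
wrench 1.7
beaker 1.7
the job is handed in; nothing more can be done
None
```

The block is seated in the cradle and the job is handed in, at about 26 s on the robot's clock. I squared and centred it from the side, then pushed it over the sill with two fingers on its tail. With the jaw at an estimated 11–12 mm of travel I swept the fingers down to bring the tail to the floor, then eased off.

**Last checks:**
- **Seating:** the fit from both cameras puts the block centre 55.4 mm past the sill (target 55) and 0.5 mm off the middle line. Tilt is 0.002 rad.
- **Height:** the fitted top came out at 49.1 mm, where a seated block should be 50. The same fit read about 1 mm low on the deck at the start, so I take the block to be fully down.
- **Jaw and forces:** the last picture shows the jaw resting against the block's nose. The force readings along the push stayed at about 15 N or less. I judged jaw travel from the pictures and the arm's position, as there was no direct reading.
- **Other objects:** the bottle, jar, small block, spanner and beaker show only noise-level differences between the first and last top pictures. I did not run that comparison on the tip box, but the fingers stayed about 130 mm from it.

No check failed.

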